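# Turn the snack guide card over its rings

## Robot

A 6-joint arm with a two-finger parallel gripper is mounted at the origin on the work surface. World frame = base frame: x ahead of the robot, y to its left, z up, the work surface at z = 0. Lengths are in m, angles in rad, forces in N, time in s.
With the tool pointing down it reaches from about 0.375 to 0.925 m from the base axis. Payload 5.7 kg.
Tool frame: the origin (TCP) lies on the centre line of the jaws, within the pads' length; the fingertips stand manip.tcp_to_tips ahead of it and the grasp point (between the pads) lies 11 mm behind it (manip.tcp_to_tips is the distance from the TCP to the fingertips, in m); z points along the fingers, y is the line along which they close (so a half turn about z gives the same grasp; the last joint's range is limited). The gripper opens to 88 mm and grips with 3 to 60 N. Pads are 20 mm wide; open, the fingers measure 115 mm over their backs; the gripper's body (75 mm by 178 mm) begins 61 mm behind the grasp point.
Start: joints at [-1.281, 0.359, 1.51, -0, 1.272, -0.115], TCP at [0.236, -0.551, 0.231] pointing down, gripper open.
Joint ranges: [-2.97, 2.97], [-1.01, 2.36], [0.21, 2.38], [-0.96, 4.11], [0.2, 2.71], [-2.98, 2.98]. Speed limits (rad/s): [2.39, 2.39, 3.14, 3.14, 3.14, 3.14].

## Interface

Orientations are given as a 3x3 rotation matrix whose columns are the frame's x, y, z axes.
In Python, from bench import monitor, cams, order, manip gives the robot as it stands.
- The arm moves only by the tool arm_command, never from a script. Its argument "deltas" is a list of rows, each a list of 3 entries, a list of its own where there are three numbers: the shift along the tool's x, y, z in mm, then the turn about the tool's z in degrees, then the opening, from 0 (shut) to 1 (fully open). A call has 1 to 5 rows; each row shifts and turns the commanded pose from where the row before left it, along the tool's axes as they then stand; what a row does not reach is not made up. A row lasts 1/12 s, in which the tool goes at most 41.7 mm and 7.16 degrees, less where a joint would pass 70% of its speed; a pose out of reach is approached as far as the arm can. A call with a gripper value outside its range is refused whole. The fingers move at their own pace and stop on an object; "force" is the grip in N (left out, the last holds). Time passes only in rows, so rows that do not move let the fingers close. It gives the time, the measured TCP pose, the force, the opening and the grip force at its end, in the units of the state.
- monitor.get_obs(): the state, without advancing time (a new reading comes with each control period).
- cams.camera(name): name is "scene" or "top"; returns (picture, depth): 400x640x3 uint8, red, green, blue; 400x640 float32, m along the optical axis (not along the pixel's ray), 0 where there is no reading.
- cams.calibration(name): a dict with "intrinsics" (3x3 intrinsics, pixels), "pose" (4x4, takes a point from camera to world coordinates). Camera axes: x right, y up, looking along -z (the intrinsics and any distortion apply to the point x, -y, -z); pixel columns grow to the right and rows downward; lengths in m; the calibration is good to about 2 mm. A picture is of the moment at which its call begins. calibration takes no time and is no camera call.
- order.job_done(): hands the job in; it is judged then, once.
The state is a dict: "clock": time; "joints": joint angles; "qvel": joint speeds; "joint_torque": joint torques, N m; "tcp_pos": TCP position; "eef_rot": TCP orientation; "force": force on the tool from outside, world axes, zero at the start; "ft_torque": the same for the moment, N m; "opening": finger opening in m; "grip_force": force on a finger pad.
Only numpy, scipy, OpenCV 4.12 (cv2) and the standard library are available. Lean on these libraries where they do the work, as an engineer would, in place of code of your own. Each camera call takes 0.05 s, during which the arm holds its last target. There are 200 camera calls.

## Task

Two open ring binders lie on the bench. Turn the stiff card of the larger, three-ring binder over its rings from the right-hand page to the left-hand page, so that it lies flat there showing its other face. Leave the card of the smaller two-ring binder lying as it is, and do not knock over the glass salt shaker that stands between the binders.

Things in the scene. Friction and masses are not known exactly. Their poses are not given: they have to be found in the camera images.
- card (a joint): Hinge of the larger binder's card, rad: 0 flat on the right page (start), 1.57 upright, 3.14 flat on the left page. Swings freely, damped; falls softly to either side. White card 5 mm thick, 140 mm along the ring line, reaching 92 mm from the hinge axis; mid-edge a tab 24 mm wide, 5 mm thick, sticks out to 138 mm. Binder fixed: base 156 mm along, 194 mm across the ring line, pages 36 mm high.
- card_tab (a point): Grip point in the middle of the larger card's tab, 125 mm from the hinge axis, 40 mm above the bench at the start and when turned over; the tab overhangs the base, free air below. The hinge axis is level, 40 mm up; three rings (50 mm apart) rise to 56 mm. Axes turn with the card: x along the ring line, level, y towards the hinge axis, z square to the card, up at the start.
- small_card (a joint): Hinge of the smaller, two-ring binder's card, same sense and look: 0 = flat on its right page, where it stays. Binder fixed: base 96 mm along, 150 mm across the ring line; card 80 mm along the ring line, 70 mm out from the hinge axis, tab out to 116 mm. The two binders may swap places left and right; the ring lines point roughly away from the robot.
- salt_shaker: Small glass salt shaker with steel cap, 69 mm tall, 42 mm across, standing loose between the two binders; origin at the centre of its underside, z up along its axis.

How it is judged:
At the end, for the whole second after the job is handed in: The larger binder's card lies turned over on the left-hand page, within 10 degrees of flat and at rest; the smaller binder's card still lies within 10 degrees of flat on its right-hand page; the salt shaker stands upright (within 11 degrees) (value of joint card above 2.97 rad and velocity of joint card below 0.1 rad/s and value of joint small_card below 0.17 rad and angle between salt_shaker's own z axis and vertical below 0.2 rad); the robot touches nothing.
It fails at once if the smaller binder's card is lifted more than 20 degrees (value of joint small_card above 0.35 rad).
It fails at once if the salt shaker is knocked over (angle between salt_shaker's own z axis and vertical above 0.6 rad).
It also fails if it takes over 38 s, if anything falls off the work surface, if the arm or the gripper's body presses on something with over 40 N, if the wrist force passes 120 N, or if a joint passes its speed limit or range.

## Working session

There is one attempt and no reset: what is moved stays moved. The work goes in short steps, Python scripts to look and compute and a tool call to move; the robot and the scene stay as the last step left them, time stands still between calls to the robot, and variables do not carry over. Pictures are saved under pics/ and viewed, at most 10 in all, crops included, and the job is handed in when it is done.

Besides the shell and the picture viewer there is one more tool, called after ">>>" as name(argument=value, ...) on one line, values as JSON. arm_command: Moves the arm, as the interface text tells. Its arguments: {"type":"object","properties":{"deltas":{"type":"array","items":{"type":"array"}},"force":{"type":"number"}},"required":["deltas"]}

```bash
mkdir -p pics; ls; python3 - <<'E'
from bench import monitor,cams,order,manip
import cv2,numpy as np
print(manip.tcp_to_tips); o=monitor.get_obs(); print(o['clock'],o['tcp_pos'],o['eef_rot'],o['opening'])
for n in ['top','scene']:
    p,d=cams.camera(n); cv2.imwrite(f'pics/{n}0.png',p[:,:,::-1]); np.savez(f'{n}0.npz',p=p,d=d)
    print(cams.calibration(n))
E
```

```text
pics
0.008
0.0 [ 0.23609668 -0.55086319  0.22983612] [[ 9.19172427e-01  3.93855021e-01 -5.21554800e-04]
 [ 3.93855318e-01 -9.19170859e-01  1.70886014e-03]
 [ 1.93645172e-04 -1.77615425e-03 -9.99998404e-01]] 0.08767776518674825
{'intrinsics': array([[417.80781806,   0.        , 317.41553023],
       [  0.        , 417.80781806, 196.75084384],
       [  0.        ,   0.        ,   1.        ]]), 'pose': array([[ 0.01951537,  0.99565074, -0.09109753,  0.4399656 ],
       [-0.99943843,  0.02190935,  0.02535361, -0.04279659],
       [ 0.02723923,  0.09055158,  0.99551918,  0.86807708],
       [ 0.        ,  0.        ,  0.        ,  1.        ]])}
{'intrinsics': array([[382.58542657,   0.        , 320.32481673],
       [  0.        , 382.58542657, 200.24917656],
       [  0.        ,   0.        ,   1.        ]]), 'pose': array([[ 0.30775915, -0.78622305,  0.53585224,  0.95186591],
       [ 0.95145164,  0.2572118 , -0.16906171, -0.20026885],
       [-0.0049073 ,  0.56186778,  0.8272125 ,  0.69332437],
       [ 0.        ,  0.        ,  0.        ,  1.        ]])}
```

View pics/top0.png

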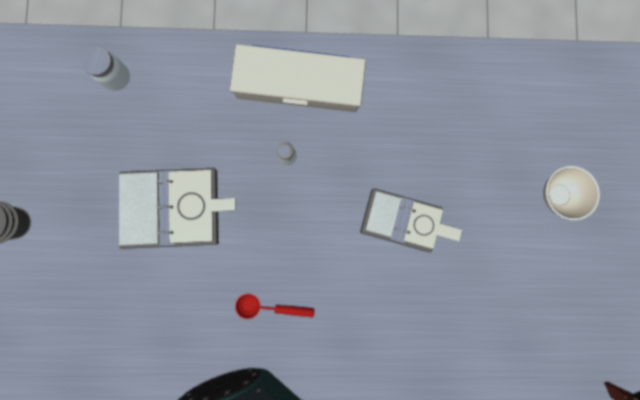

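View pics/scene0.png

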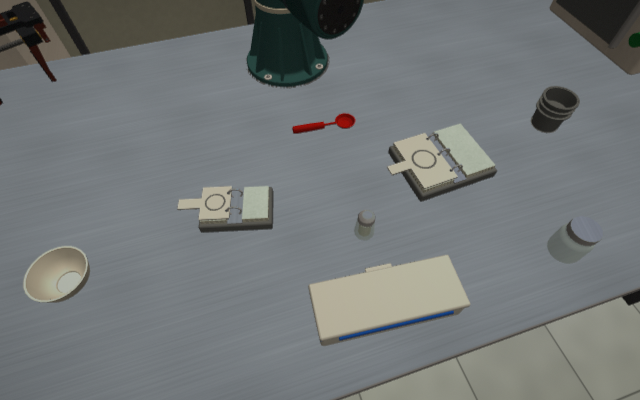

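The top view shows the large binder at about (167,208) with its tab at (226,204). The small binder is at (405,220) and the shaker at (287,152), with the robot base towards the bottom. The scene view agrees. The tool always points down, so I'll grip the tab by its two side edges, closing along the ring line, and swing it round an arc.

```bash
cat > h.py <<'E'
import numpy as np,cv2
from bench import cams
def ray(n,uv,z):
    c=cams.calibration(n);K,T=c['intrinsics'],c['pose']
    uv=np.atleast_2d(uv).astype(float)
    d=np.c_[(uv[:,0]-K[0,2])/K[0,0],-(uv[:,1]-K[1,2])/K[1,1],-np.ones(len(uv))]@T[:3,:3].T
    return T[:3,3]+d*((z-T[2,3])/d[:,2])[:,None]
E
python3 - <<'E'
from h import *
for n,box,zs in [('top',(165,160,245,255),0),('scene',(380,125,460,200),0)]:
    f=np.load(n+'0.npz');p,d=f['p'],f['d']
    hsv=cv2.cvtColor(p,cv2.COLOR_RGB2HSV).astype(int)
    m=((p.min(2)>150)&(p[:,:,0].astype(int)-p[:,:,2]>8)).astype(np.uint8)
    b=np.zeros_like(m);x0,y0,x1,y1=box;b[y0:y1,x0:x1]=1;m&=b
    k,l,s,c=cv2.connectedComponentsWithStats(m);print(n,s[1:][s[1:,4]>30].tolist())
    ys,xs=np.nonzero(m);P=ray(n,np.c_[xs,ys],.042)
    # tab: narrow part, by opening away
    op=cv2.morphologyEx(m,cv2.MORPH_OPEN,np.ones((17,17) if n=='top' else (15,15),np.uint8))
    big=cv2.minAreaRect(ray(n,np.argwhere(op)[:,::-1],.042)[:,:2].astype(np.float32)) if op.any() else None
    print('card rect',big)
    t=m&(1-cv2.dilate(op,np.ones((3,3),np.uint8)))
    k,l,s,c=cv2.connectedComponentsWithStats(t);i=1+s[1:,4].argmax()
    T=ray(n,np.argwhere(l==i)[:,::-1],.042)[:,:2].astype(np.float32)
    r=cv2.minAreaRect(T);print('tab',s[i],r,cv2.boxPoints(r).round(4).tolist(), 'y range',T[:,1].min(),T[:,1].max())
for z in(.069,):print('shaker',ray('top',[[286,149]],z),ray('scene',[[367,214]],z))
print('tab scene guess',ray('scene',[[398,168]],.042),'rings top',ray('top',[[171,181],[171,207],[171,232]],.05))
E
```

```text
top []
card rect None
tab [199 173   2   2   2] ((0.5566542148590088, 0.1706659197807312), (0.002834133803844452, 0.0), -133.5091552734375) [[0.5576000213623047, 0.17170000076293945], [0.5576000213623047, 0.17170000076293945], [0.5557000041007996, 0.1695999950170517], [0.5557000041007996, 0.1695999950170517]] y range 0.16963817 0.17169367
scene [[443, 128, 12, 22, 56], [388, 133, 69, 54, 1406], [450, 145, 10, 16, 40], [414, 152, 20, 14, 220]]
card rect None
tab [ 388  133   69   54 1406] ((0.49644359946250916, 0.16384059190750122), (0.13747964799404144, 0.12617018818855286), 3.4575822353363037) [[0.42399999499320984, 0.22269999980926514], [0.43160000443458557, 0.09669999778270721], [0.5688999891281128, 0.10499999672174454], [0.5612999796867371, 0.23100000619888306]] y range 0.100394554 0.23027314
shaker [[ 6.04620093e-01 -4.64171640e-04  6.90000000e-02]] [[0.60580444 0.00285132 0.069     ]]
tab scene guess [[0.50173727 0.11996276 0.042     ]] rings top [[0.53943777 0.22322256 0.05      ]
 [0.48856077 0.22062709 0.05      ]
 [0.44017453 0.21815867 0.05      ]]
```

```bash
python3 - <<'E'
from h import *
f=np.load('top0.npz');p=f['p'].astype(int)
print(p[204,226],p[225,190],p[204,250],p[210,140],p[204,163])
m=((p.min(2)>175)&(p[:,:,0]-p[:,:,2]>-8)).astype(np.uint8)
b=np.zeros_like(m);b[160:255,166:245]=1;m&=b
op=m.copy();op[:,219:]=0
R=cv2.minAreaRect(ray('top',np.argwhere(op)[:,::-1],.042)[:,:2].astype(np.float32));print('card',R,cv2.boxPoints(R).round(4).tolist())
t=m.copy();t[:,:221]=0
T=ray('top',np.argwhere(t)[:,::-1],.042)[:,:2].astype(np.float32)
r=cv2.minAreaRect(T);print('tab',len(T),r,cv2.boxPoints(r).round(4).tolist())
E
```

```text
[203 209 197] [201 208 196] [132 140 155] [189 200 198] [127 134 151]
card ((0.49254631996154785, 0.17937111854553223), (0.13731831312179565, 0.09568439424037933), 2.9447579383850098) [[0.42149999737739563, 0.22360000014305115], [0.42640000581741333, 0.12809999287128448], [0.5636000037193298, 0.13510000705718994], [0.5587000250816345, 0.23070000112056732]]
tab 156 ((0.4974904954433441, 0.11330988258123398), (0.022050142288208008, 0.02683059498667717), 6.451033115386963) [[0.48500001430511475, 0.12540000677108765], [0.4880000054836273, 0.09870000183582306], [0.5099999904632568, 0.10119999945163727], [0.5069000124931335, 0.12790000438690186]]
```

>>> arm_command(deltas=[[[0,0,0],-7,0.6],[[0,0,0],-7,0.6],[[0,0,0],-7,0.6],[[0,0,0],-7,0.6],[[0,0,0],-7,0.6]], force=8)

```text
clock: 0.52
tcp_pos: [0.2362, -0.5511, 0.2301]
eef_rot: [[0.522, 0.853, -0.0], [0.853, -0.522, 0.001], [0.001, -0.001, -1.0]]
force: [0.4, -0.4, -0.1]
opening: 0.0579
grip_force: 0.0
```

>>> arm_command(deltas=[[[0,0,0],-7,0.6],[[0,0,0],-7,0.6],[[0,0,0],-7,0.6],[[0,0,0],-7,0.6],[[0,0,0],-6.8,0.6]])

```text
clock: 0.93
tcp_pos: [0.2362, -0.5511, 0.2301]
eef_rot: [[-0.058, 0.998, -0.0], [0.998, 0.058, 0.001], [0.001, -0.0, -1.0]]
force: [0.0, 0.8, 0.2]
opening: 0.0528
grip_force: 0.0
```

>>> arm_command(deltas=[[[36,16.5,0],0,0.6],[[36,16.5,0],0,0.6],[[36,16.5,0],0,0.6],[[36,16.5,0],0,0.6],[[36,16.5,0],0,0.6]])

```text
clock: 1.35
tcp_pos: [0.3093, -0.3654, 0.2302]
eef_rot: [[-0.051, 0.999, -0.0], [0.999, 0.051, 0.001], [0.001, -0.0, -1.0]]
force: [0.8, 0.3, 0.1]
opening: 0.0524
grip_force: 0.0
```

>>> arm_command(deltas=[[[36,16.5,0],0,0.6],[[36,16.5,0],0,0.6],[[36,16.5,0],0,0.6],[[36,16.5,0],0,0.6],[[36,16.5,0],0,0.6]])

```text
clock: 1.77
tcp_pos: [0.3823, -0.1814, 0.2305]
eef_rot: [[-0.052, 0.999, -0.0], [0.999, 0.052, 0.0], [0.0, -0.0, -1.0]]
force: [0.9, -0.5, -0.2]
opening: 0.0524
grip_force: 0.0
```

>>> arm_command(deltas=[[[36,16.5,0],0,0.6],[[36,16.5,0],0,0.6],[[36,16.5,0],0,0.6],[[36,16.5,0],0,0.6],[[36,16.5,0],0,0.6]])

```text
clock: 2.18
tcp_pos: [0.4553, 0.0028, 0.2306]
eef_rot: [[-0.052, 0.999, -0.0], [0.999, 0.052, 0.0], [0.0, -0.0, -1.0]]
force: [1.2, -0.6, 0.4]
opening: 0.0528
grip_force: 0.0
```

>>> arm_command(deltas=[[[36,16.5,0],0,0.6],[[36,16.5,0],0,0.6],[[36,16.5,0],0,0.6],[[0,0,0],0,0.6],[[0,0,0],0,0.6]])

```text
clock: 2.6
tcp_pos: [0.4991, 0.1129, 0.2302]
eef_rot: [[-0.056, 0.998, -0.001], [0.998, 0.056, 0.0], [0.0, -0.001, -1.0]]
force: [-0.5, 0.2, -0.4]
opening: 0.0525
grip_force: 0.0
```

>>> arm_command(deltas=[[[-1,-1,36],0,0.6],[[0,0,36],0,0.6],[[0,0,36],0,0.6],[[0,0,27],0,0.6],[[0,0,0],0,0.6]])

```text
clock: 3.02
tcp_pos: [0.4931, 0.1082, 0.0911]
eef_rot: [[-0.051, 0.999, -0.01], [0.999, 0.051, -0.001], [-0.001, -0.01, -1.0]]
force: [-1.2, -1.5, 0.3]
opening: 0.053
grip_force: 0.0
```

```bash
python3 - <<'E'
from bench import cams
import cv2,numpy as np
a=cams.camera('top')[0][120:280,90:310,::-1];b=cams.camera('scene')[0][90:250,300:520,::-1]
cv2.imwrite('pics/a1.png',cv2.resize(np.vstack([a,b]),None,fx=1.85,fy=1.85,interpolation=2))
E
```

```text
(no output)
```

View pics/a1.png

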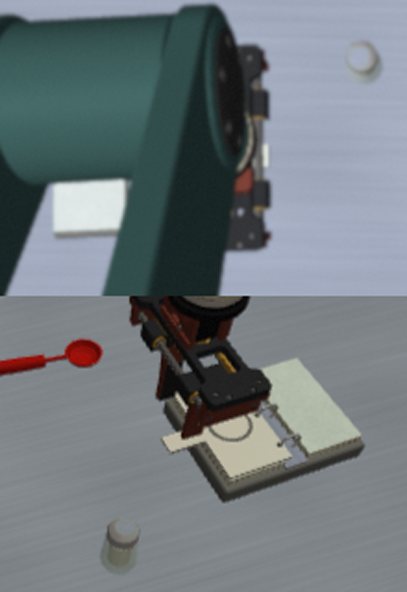

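The top view is blocked by the arm. In the scene view the gripper hangs over the tab root, and the tab shows at about (180,440) in the crop. The arm may still have been settling, so I'll hold and read it.

>>> arm_command(deltas=[[[0,0,0],0,0.6],[[0,0,0],0,0.6]])

```text
clock: 3.28
tcp_pos: [0.4997, 0.1098, 0.0977]
eef_rot: [[-0.052, 0.999, 0.004], [0.999, 0.052, 0.0], [0.0, 0.004, -1.0]]
force: [0.1, 0.1, 0.3]
opening: 0.0527
grip_force: 0.0
```

>>> arm_command(deltas=[[[1,0,15],0,0.6],[[0,0,20],0,0.6],[[0,0,15],0,0.6],[[0,0,0],0,0.6],[[0,0,0],0,0.6]])

```text
clock: 3.7
tcp_pos: [0.4985, 0.1111, 0.0466]
eef_rot: [[-0.052, 0.999, 0.001], [0.999, 0.052, 0.0], [0.0, 0.001, -1.0]]
force: [1.1, -0.4, 1.3]
opening: 0.0528
grip_force: 0.0
```

```bash
python3 - <<'E'
from bench import cams,monitor
import cv2,numpy as np
from h import *
b=cams.camera('scene')[0][110:210,360:480,::-1]
cv2.imwrite('pics/a2.png',cv2.resize(b,None,fx=5,fy=5,interpolation=2))
print(monitor.get_obs()['tcp_pos'])
E
```

```text
[0.49903936 0.1111734  0.04703657]
```

View pics/a2.png

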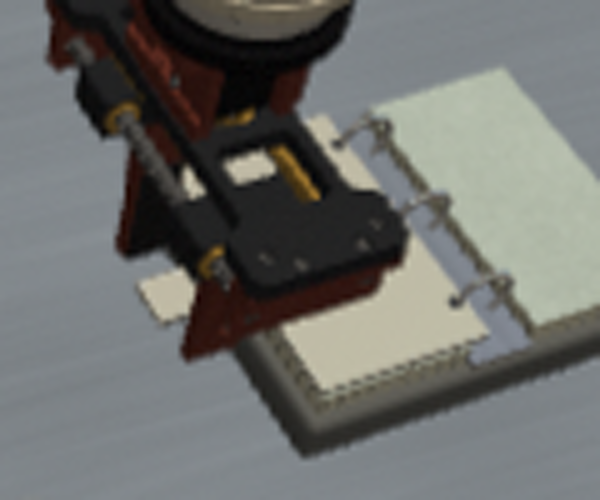

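The fingers straddle the tab, with the near fingertip at about (195,350) in the crop and the tab tip at (150,300). I'll use the depth image to check the finger profile that hangs over the card.

```bash
python3 - <<'E'
from bench import cams,monitor
from h import *
p,d=cams.camera('scene');o=monitor.get_obs()
c=cams.calibration('scene');K,T=c['intrinsics'],c['pose']
v,u=np.mgrid[110:185,375:450];D=d[110:185,375:450]
P=np.stack([(u-K[0,2])/K[0,0]*D,-(v-K[1,2])/K[1,1]*D,-D],-1)@T[:3,:3].T+T[:3,3]
L=(P-o['tcp_pos'])@o['eef_rot']*1000
q=p[110:185,375:450].astype(int);red=(q[...,0]>q[...,2]*1.5)&(q[...,0]<130)&(q[...,0]>40)&(D>0)
X=L[red]
for y0,y1 in((15,60),):
  s=X[(X[:,1]>y0)&(X[:,1]<y1)]
  for z in range(-100,20,10):
    k=s[(s[:,2]>=z)&(s[:,2]<z+10)]
    if len(k)>1:print(z,len(k),'x',k[:,0].min().round(),k[:,0].max().round(),'y',k[:,1].min().round(),k[:,1].max().round())
E
```

```text
-100 28 x -29.0 17.0 y 22.0 55.0
-90 10 x -31.0 -26.0 y 53.0 56.0
-80 2 x -27.0 -26.0 y 55.0 56.0
-50 7 x -10.0 -5.0 y 39.0 42.0
-40 9 x -11.0 -4.0 y 29.0 40.0
-30 12 x -10.0 -1.0 y 31.0 39.0
-20 16 x -10.0 -1.0 y 29.0 37.0
-10 17 x -10.0 3.0 y 30.0 37.0
0 10 x -10.0 12.0 y 31.0 37.0
```

The fingers are only about ±10 mm wide along tool x, and the wide part starts at least 70 mm behind the TCP. That leaves clearance, so I'll descend and close.

>>> arm_command(deltas=[[[0,-1,9],0,0.6],[[0,0,9],0,0.6],[[0,0,0],0,0.6],[[0,0,0],0,0.1],[[0,0,0],0,0.1]], force=8)

```text
clock: 4.22
tcp_pos: [0.4968, 0.111, 0.0275]
eef_rot: [[-0.052, 0.999, -0.001], [0.999, 0.052, 0.0], [0.0, -0.001, -1.0]]
force: [-0.2, -0.0, -0.5]
opening: 0.0426
grip_force: 0.0
```

>>> arm_command(deltas=[[[0,0,0],0,0.1],[[0,0,0],0,0.1],[[0,0,0],0,0.1],[[0,0,0],0,0.1]])

```text
clock: 4.55
tcp_pos: [0.4985, 0.1111, 0.0281]
eef_rot: [[-0.052, 0.999, 0.003], [0.999, 0.052, 0.0], [0.0, 0.003, -1.0]]
force: [1.9, -0.3, -0.1]
opening: 0.0237
grip_force: 8.0
```

>>> arm_command(deltas=[[[1.5,0,-19.6],0,0.1],[[4.6,0,-19],0,0.1],[[7.5,0,-18.1],0,0.1],[[10.3,0,-16.8],0,0.1],[[12.7,0,-14.9],0,0.1]])

```text
clock: 4.97
tcp_pos: [0.4961, 0.1477, 0.1174]
eef_rot: [[-0.052, 0.999, 0.002], [0.999, 0.052, 0.0], [0.0, 0.002, -1.0]]
force: [3.2, 2.9, -5.0]
opening: 0.0241
grip_force: 8.0
```

```bash
python3 - <<'E'
from bench import cams,monitor
import cv2
b=cams.camera('scene')[0][80:210,340:500,::-1]
cv2.imwrite('pics/a3.png',cv2.resize(b,None,fx=4,fy=4,interpolation=2))
o=monitor.get_obs();print(o['tcp_pos'],o['force'],o['opening'])
E
```

```text
[0.49611862 0.14998845 0.11949327] [-0.02892369 -2.50383771  5.04127218] 0.0239452279324802
```

View pics/a3.png

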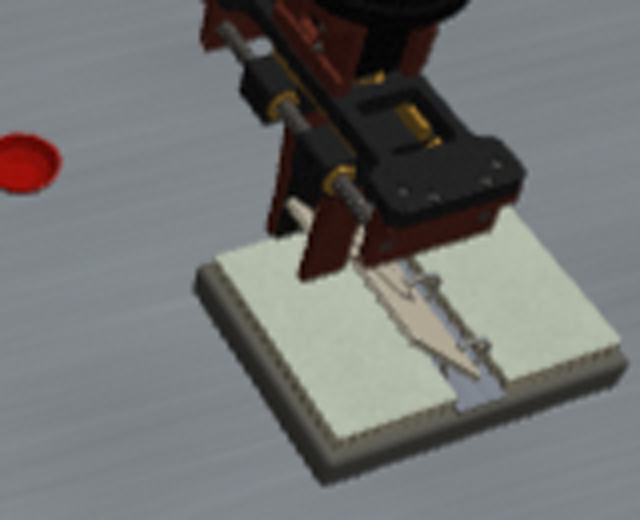

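The card is rising with the tab, at about 45°: its edge runs from about (470,375) up to the fingers at (330,250). I'll carry on along the arc.

>>> arm_command(deltas=[[[14.9,0,-12.7],0,0.1],[[16.8,0,-10.3],0,0.1],[[18.1,0,-7.5],0,0.1],[[19,0,-4.6],0,0.1],[[19.6,0,-1.5],0,0.1]])

```text
clock: 5.43
tcp_pos: [0.4906, 0.2361, 0.1533]
eef_rot: [[-0.052, 0.999, 0.001], [0.999, 0.052, -0.001], [-0.001, 0.001, -1.0]]
force: [3.1, -0.5, -2.9]
opening: 0.0242
grip_force: 8.0
```

>>> arm_command(deltas=[[[19.6,0,1.5],0,0.1],[[19,0,4.6],0,0.1],[[18.1,0,7.5],0,0.1],[[16.8,0,10.3],0,0.1],[[14.9,0,12.7],0,0.1]])

```text
clock: 5.85
tcp_pos: [0.4852, 0.325, 0.1159]
eef_rot: [[-0.053, 0.999, -0.001], [0.999, 0.053, 0.0], [0.0, -0.001, -1.0]]
force: [-0.7, -1.0, -0.2]
opening: 0.0235
grip_force: 8.0
```

```bash
python3 - <<'E'
from bench import cams,monitor
import cv2
b=cams.camera('scene')[0][80:210,340:500,::-1]
cv2.imwrite('pics/a4.png',cv2.resize(b,None,fx=4,fy=4,interpolation=2))
o=monitor.get_obs();print(o['tcp_pos'],o['force'],o['opening'])
E
```

```text
[0.48499688 0.32711874 0.11363605] [-0.39138085  5.35400878  1.91367105] 0.02371023994455342
```

View pics/a4.png

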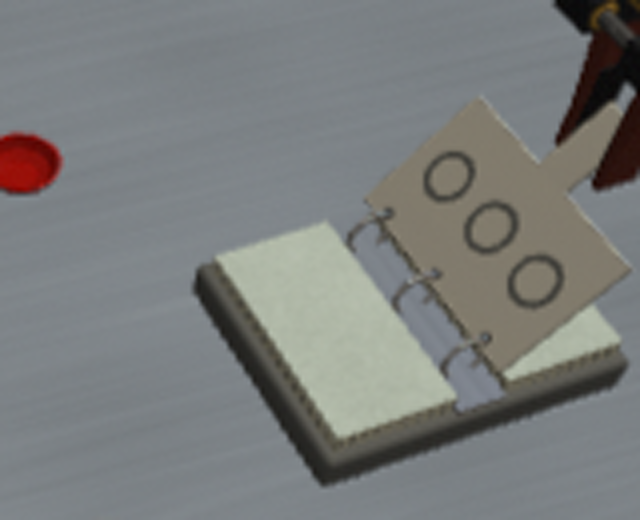

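The card is past vertical and its other face shows the three circles. The tab at (600,140) is still gripped. I'll finish the arc.

>>> arm_command(deltas=[[[12.7,0,14.9],0,0.1],[[10.3,0,16.8],0,0.1],[[7.5,0,18.1],0,0.1],[[4.6,0,19],0,0.1],[[1.5,0,17],0,0.1]])

```text
clock: 6.32
tcp_pos: [0.4828, 0.361, 0.0289]
eef_rot: [[-0.053, 0.999, -0.002], [0.999, 0.053, -0.0], [-0.0, -0.002, -1.0]]
force: [-0.5, 0.1, 0.5]
opening: 0.0239
grip_force: 8.0
```

>>> arm_command(deltas=[[[0,0,2],0,0.1],[[0,0,0],0,0.1],[[0,0,0],0,0.6],[[0,0,0],0,0.6],[[0,0,0],0,0.6]])

```text
clock: 6.73
tcp_pos: [0.4843, 0.3603, 0.029]
eef_rot: [[-0.052, 0.999, 0.001], [0.999, 0.052, 0.0], [0.0, 0.001, -1.0]]
force: [-0.2, -0.9, -0.6]
opening: 0.0403
grip_force: 0.0
```

>>> arm_command(deltas=[[[0,0,0],0,0.6],[[0,0,0],0,0.6],[[0,0,-10],0,0.6],[[0,0,-20],0,0.6],[[0,0,-30],0,0.6]])

```text
clock: 7.15
tcp_pos: [0.4823, 0.3595, 0.0874]
eef_rot: [[-0.052, 0.999, -0.004], [0.999, 0.052, -0.002], [-0.002, -0.004, -1.0]]
force: [0.4, -0.4, 0.6]
opening: 0.0527
grip_force: 0.0
```

>>> arm_command(deltas=[[[0,0,-30],0,0.6],[[20,0,-30],0,0.6],[[30,0,-20],0,0.6],[[0,0,0],0,0.6],[[0,0,0],0,0.6]])

```text
clock: 7.57
tcp_pos: [0.4822, 0.4123, 0.1707]
eef_rot: [[-0.054, 0.999, 0.004], [0.999, 0.054, 0.003], [0.002, 0.004, -1.0]]
force: [0.0, -1.5, -0.5]
opening: 0.0528
grip_force: 0.0
```

```bash
python3 - <<'E'
from bench import cams,monitor
import cv2
b=cams.camera('scene')[0][80:260,170:530,::-1]
cv2.imwrite('pics/a5.png',cv2.resize(b,None,fx=2.2,fy=2.2,interpolation=2))
o=monitor.get_obs();print(o['clock'],o['tcp_pos'],o['force'],o['opening'])
E
```

```text
7.6167 [0.4811455  0.41067508 0.16899272] [-0.39324161  0.28266749 -0.91318327] 0.05274370027521658
```

View pics/a5.png

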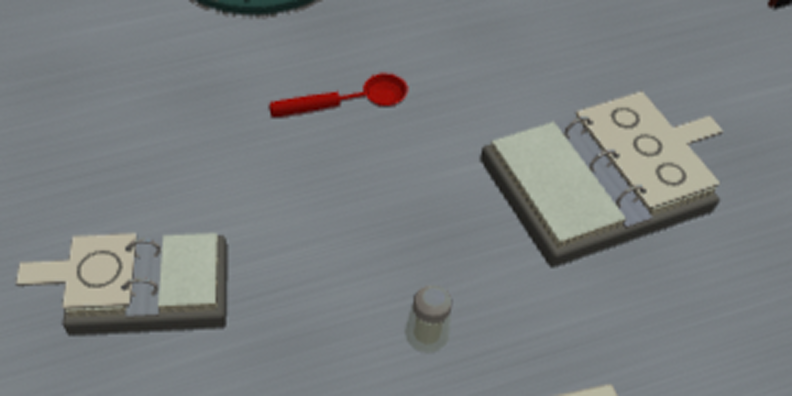

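The large card lies flat on the left page (650,150), showing three circles. The small card is untouched at (100,270), the shaker is upright at (430,315), and the arm is clear of everything.

```bash
python3 -c "
from bench import order
print(order.job_done())"
```

```text
the job is handed in; nothing more can be done
None
```

I turned the larger binder's card over onto its left page, where it lies flat showing its other face; the small card and salt shaker were left undisturbed, and I handed the job in at about 7.6 s (no verdict was returned).

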